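Swap the open tray of a collet chest

ROBOT

A 7-joint arm with a two-finger parallel gripper is mounted at the origin on the work surface. World frame = base frame: x ahead of the robot, y to its left, z up, the work surface at z = 0. Lengths are in m, angles in rad, forces in N, time in s.
With the tool pointing down it reaches from about 0.425 to 0.95 m from the base axis. Payload 16.7 kg.
Tool frame: the origin (TCP) lies between the finger pads; the fingertips stand 14 mm ahead of it and the grasp point (between the pads) lies 5 mm behind it; z points along the fingers, y is the line along which they close (so a half turn about z gives the same grasp; the last joint's range is limited). The gripper opens to 94 mm and grips with 3 to 60 N. Pads are 16 mm wide; open, the fingers measure 119 mm over their backs; the gripper's body (75 mm by 177 mm) begins 78 mm behind the grasp point.
Start: joints at [-1.438, 0.426, 0.074, 1.606, -0.034, 1.111, -0.067], TCP at [0.188, 0.648, 0.219] pointing down, gripper open.
Joint ranges: [-2.85, 2.85], [-0.5, 2.14], [-1.23, 1.37], [0.21, 2.46], [-1.02, 4.16], [0.16, 2.05], [-2.73, 2.73]. Speed limits (rad/s): [1.89, 1.89, 2.39, 2.39, 3.01, 3.01, 3.01].

INTERFACE

Orientations are given as a 3x3 rotation matrix whose columns are the frame's x, y, z axes.
In Python, from rig import manip gives the robot as it stands.
- The arm moves only by the shell command python3 -m pendant 'ROWS'. ROWS is JSON, one flat list of numbers, 5 for each row, row after row: the shift along the tool's x, y, z each as a share of 0.15 m, from -1 to 1, then the turn about the tool's z as a share of 360 degrees, from -1 to 1, then the finger opening in mm, from 0 to 94. In form: [dx, dy, dz, roll, hand, dx, dy, dz, roll, hand, ...]. A call has 1 to 20 rows; each row is the pose to reach, as a shift and turn from the pose commanded when the call began, along the tool's axes at that moment, turning the shorter way round; what a row does not reach only later rows make up. A row lasts 1/12 s, in which the tool goes at most 41.7 mm and 7.16 degrees, less where a joint would pass 70% of its speed; a pose out of reach is approached as far as the arm can. A call with a number of a shift or a turn outside -1 to 1 is refused whole. A call with a gripper value outside its range is refused whole. The fingers move at their own pace and stop on an object; the grip force is fixed at half the most. Time passes only in rows, so rows that repeat a pose let the fingers close. It gives the time, the measured TCP pose, the force, the opening and the grip force at its end, in the units of the state.
- manip.get_obs(): the state, without advancing time (a new reading comes with each control period).
- manip.read_camera(name): name is "scene" or "top" or "wrist"; returns a dict with "frame" (420x560x3 uint8, red, green, blue), "K" (3x3 intrinsics, pixels), "R" (3x3) and "t" (3): a world point X has camera coordinates R X + t. Camera axes: x right, y down, z forward; pixel columns grow to the right and rows downward; lengths in m; the calibration is good to about 2 mm. A picture is of the moment at which its call begins. There is no depth.
- manip.sign_off(): hands the job in; it is judged then, once.
The state is a dict: "time": time; "qpos": joint angles; "joint_velocities": joint speeds; "joint_efforts": joint torques, N m; "tool_pos": TCP position; "tcp_rot": TCP orientation; "contact_force": force on the tool from outside, world axes, zero at the start; "ft_torque": the same for the moment, N m; "opening": finger opening in m; "finger_force": force on a finger pad.
Only numpy, scipy, OpenCV 4.12 (cv2) and the standard library are available. Lean on these libraries where they do the work, as an engineer would, in place of code of your own. Each camera call takes 0.05 s, during which the arm holds its last target. There are 200 camera calls.

TASK

Only one tray of the collet chest may be out at a time: push the tray with the yellow plate, which was left out, fully home, then hook a fingertip behind the lip of the tray with the blue plate and draw it out along its rail as far as it goes. Work with the fingertips only: do not pinch either lip, keep the two collets standing on the blue tray without lifting or toppling them, and leave the green tray shut and the other things on the bench alone.

Things in the scene. Friction and masses are not known exactly. Their poses are not given: they have to be found in the camera images.
- chest: collet chest: fixed dark base plate 200 x 345 x 10 mm on the bench, origin at the centre of its underside; x points from front to back, y along the row. On it three grey housings in a row (pitch 112 mm, any order), 180 mm deep, 106 mm wide, tops 88 mm above the bench, open fronts 90 mm in front of the origin. Each has a patch of its tray's colour on top; its shallow steel tray slides out along the chest's -x.
- blue_tray (a joint): how far the tray with the blue plate is out. Starts fully home. 0 = fully home, 0.10 m = fully out against its stop; grows as the tray comes out towards the robot. Light friction of about 2.5 N plus about 8 N per m/s, no spring, no latch: it stays where it is left.
- yellow_tray (a joint): how far the tray with the yellow plate is out. Starts left partly out, 35 to 75 mm. 0 = fully home, 0.10 m = fully out against its stop; grows as the tray comes out towards the robot. Light friction of about 2.5 N plus about 8 N per m/s, no spring, no latch: it stays where it is left.
- green_tray (a joint): how far the tray with the green plate is out. Starts fully home and is not needed. 0 = fully home, 0.10 m = fully out against its stop; grows as the tray comes out towards the robot. Light friction of about 2.5 N plus about 8 N per m/s, no spring, no latch: it stays where it is left.
- blue_lip (a point): blue painted lip across the blue tray's front edge (blue_tray_c0 in the rules): upright, 4 mm thick (x -2 to +2 mm), 92 mm wide, 24 mm high. This point: mid-width at its foot, level with the tray floor, 20 mm above the bench; it moves with the tray. x points along the rail into the chest, y along the lip, z up. Behind it (+x) the tray floor is bare and open from above for 56 mm, as far as the housing's front, when shut.
- blue_plate (a point): centre of the outer face of the blue plastic plate (blue_tray_c1 in the rules) fixed on the robot side of the blue tray's lip: plate 5 mm thick, 88 mm wide, 20 mm high. This point lies 7 mm in front of (-x) and 10 mm above the lip's point. Axes as the lip.
- yellow_lip (a point): yellow painted lip across the yellow tray's front edge (yellow_tray_c0 in the rules): upright, 4 mm thick (x -2 to +2 mm), 92 mm wide, 24 mm high. This point: mid-width at its foot, level with the tray floor, 20 mm above the bench; it moves with the tray. x points along the rail into the chest, y along the lip, z up. Behind it (+x) the tray floor is bare and open from above for 56 mm, as far as the housing's front, when shut.
- yellow_plate (a point): centre of the outer face of the yellow plastic plate (yellow_tray_c1 in the rules) fixed on the robot side of the yellow tray's lip: plate 5 mm thick, 88 mm wide, 20 mm high. This point lies 7 mm in front of (-x) and 10 mm above the lip's point. Axes as the lip.
- green_lip (a point): green painted lip of the green tray, same make and axes as the blue lip.
- collet_a: bright collet standing loose and upright on the blue tray, inside the housing at the start: 33 mm across, 44 mm high, 110 g or so; origin at the centre of its underside, z up.
- collet_b: dark collet standing loose and upright on the blue tray, inside the housing at the start: 33 mm across, 44 mm high, 110 g or so; origin at the centre of its underside, z up.
- collet_c: brass collet standing loose on the bench left of the trays, 33 mm across, 44 mm high; origin at the centre of its underside. Bystander.
- bushing: brass ring standing on the bench right of the trays, 48 mm across, 30 mm high; origin at the centre of its underside. Bystander.
- wrench: open-ended wrench, 190 mm, lying on the bench at the left. Bystander.
- oil: amber oil bottle with red cap, 60 mm across, 140 mm high, origin at the centre of its underside; at the left. Bystander.
- block: steel block 75 x 50 x 25 mm lying on the bench at the right, origin at the centre of its underside. Bystander.
- mallet: hammer, 240 mm, lying on the bench at the right. Bystander.
- cup: white mug, 76 mm across, 85 mm high, origin at the centre of its underside; at the left. Bystander.

How it is judged:
By the outcome, as a careful person would: the job done as asked, in the order asked, and still so for the second after the job is handed in, with the robot touching nothing.
It also fails if it takes over 51 s, if anything falls off the work surface, if the arm or the gripper's body presses on something with over 40 N, if the wrist force passes 120 N, or if a joint passes its speed limit or range.

## Working session

There is one attempt and no reset: what is moved stays moved. The work goes in short steps, Python scripts to look and compute and a shell command to move; the robot and the scene stay as the last step left them, time stands still between calls to the robot, and variables do not carry over. Pictures are saved under pics/ and viewed, at most 10 in all, crops included, and the job is handed in when it is done.

```bash
mkdir -p pics; ls
python3 - <<'E'
from rig import manip
import cv2,numpy as np
o=manip.get_obs();print(o['time'],o['tool_pos'],o['tcp_rot'],o['opening'])
for n in('scene','top'):
    c=manip.read_camera(n);cv2.imwrite(f'pics/{n}0.png',c['frame'][:,:,::-1]);print(n,c['K'].tolist(),c['R'].tolist(),c['t'])
E
```

```text
pics
0.0 [0.18762876 0.64795139 0.21878143] [[-9.60556848e-01  2.78083585e-01 -2.47804669e-04]
 [ 2.78083670e-01  9.60555999e-01 -1.28236953e-03]
 [-1.18575653e-04 -1.30069926e-03 -9.99999147e-01]] 0.09405718152823976
scene [[422.65386892832225, 0.0, 280.66828941619843], [0.0, 422.65386892832225, 214.07593662715243], [0.0, 0.0, 1.0]] [[0.5176909447080908, 0.855249322431295, 0.023338428568668374], [0.5239358356233706, -0.29534245338685816, -0.7989143104094905], [-0.6763780939067178, 0.42581854317096374, -0.6009918821206102]] [-0.28027497 -0.24257939  1.57080443]
top [[469.9904285366072, 0.0, 283.8767102626976], [0.0, 469.9904285366072, 217.88078432935842], [0.0, 0.0, 1.0]] [[-0.017333242872458972, -0.9996358894062118, -0.020679634972020734], [-0.9948810374078528, 0.019302804683753425, -0.09919235422962462], [0.09955541219742306, 0.01885445152722663, -0.9948533708842769]] [0.00737433 0.52929259 1.24960071]
```

View pics/scene0.png

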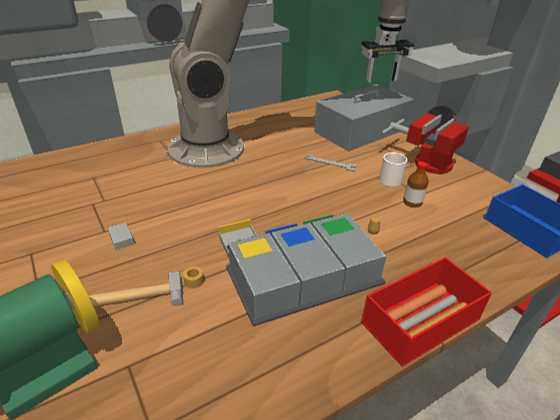

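View pics/top0.png

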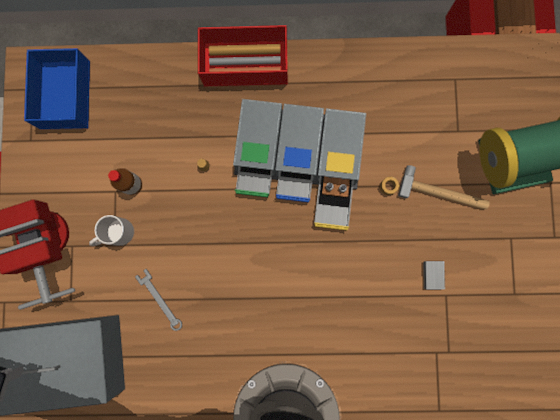

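The top view shows the patches of green (255,153), blue (298,158) and yellow (340,162). The blue lip is at about (293,200), the yellow lip, left out, at about (332,227), and the bushing at (390,186), just right of the yellow tray. Next I measure the lips and housing directions.

```bash
cat > h.py <<'E'
from rig import manip
import cv2,numpy as np
def ray(c,u,v,z):
    d=c['R'].T@np.linalg.inv(c['K'])@np.array([u,v,1.]);o=-c['R'].T@c['t'];return o+d*(z-o[2])/d[2]
HUE={'green':(50,75),'blue':(105,125),'yellow':(22,32)}
def blobs(c,col,amin=15):
    h=cv2.cvtColor(c['frame'],cv2.COLOR_RGB2HSV);a,b=HUE[col]
    m=cv2.inRange(h,(a,130,70),(b,255,255))
    cs,_=cv2.findContours(m,cv2.RETR_EXTERNAL,cv2.CHAIN_APPROX_NONE)
    return [k for k in cs if len(k)>=amin]
E
python3 - <<'E'
from h import *
c=manip.read_camera('top')
for n in HUE:
    for k in blobs(c,n):
        r=cv2.minAreaRect(k);(u,v)=r[0]
        if not(220<u<380 and 90<v<240):continue
        z=.088 if min(r[1])>8 else .040
        p=k[:,0,:];l,rr=p[p[:,0].argmin()],p[p[:,0].argmax()]
        print(n,np.round(r[0]),np.round(r[1],1),round(r[2]),'world',ray(c,u,v,z).round(4),'ends',ray(c,*l,z).round(3),ray(c,*rr,z).round(3))
E
```

```text
green [252. 193.] [32.2  3. ] 7 world [0.5965 0.0828 0.04  ] ends [0.606 0.126 0.04 ] [0.594 0.039 0.04 ]
green [255. 152.] [25.7 17.3] 6 world [0.6977 0.0702 0.088 ] ends [0.68  0.106 0.088] [0.708 0.035 0.088]
blue [292. 198.] [33.2  3.6] 6 world [ 0.5811 -0.0265  0.04  ] ends [0.59  0.018 0.04 ] [ 0.578 -0.071  0.04 ]
blue [297. 157.] [26.3 18.2] 7 world [ 0.6822 -0.0408  0.088 ] ends [ 0.665 -0.004  0.088] [ 0.698 -0.078  0.088]
yellow [331. 226.] [32.4  3.6] 6 world [ 0.5032 -0.1281  0.04  ] ends [ 0.513 -0.086  0.04 ] [ 0.498 -0.171  0.04 ]
yellow [340. 162.] [26.3 18.5] 7 world [ 0.6661 -0.1519  0.088 ] ends [ 0.654 -0.116  0.088] [ 0.666 -0.186  0.088]
```

```bash
python3 -m pendant '[-0.8,-1,0,-0.0224,0, -0.8,-1,0,-0.0224,0, -0.8,-1,0,-0.0224,0, -0.8,-1,0,-0.0224,0, -0.8,-1,0,-0.0224,0, -0.8,-1,0,-0.0224,0]'
python3 -m pendant '[-1,-1,0,0,0, -1,-1,0,0,0, -1,-1,0,0,0, -1,-1,0,0,0, -1,-1,0,0,0, -1,-1,0,0,0]'
```

```text
time: 0.65
tool_pos: [0.2642, 0.4659, 0.2197]
tcp_rot: [[-0.989, 0.146, 0.001], [0.146, 0.989, -0.001], [-0.001, -0.001, -1.0]]
contact_force: [0.6, 1.0, 0.3]
opening: 0.0573
finger_force: 0.0
time: 1.15
tool_pos: [0.3924, 0.2955, 0.2197]
tcp_rot: [[-0.989, 0.148, 0.001], [0.148, 0.989, -0.001], [-0.001, -0.001, -1.0]]
contact_force: [-0.0, -1.6, -0.0]
opening: 0.0174
finger_force: 0.0
```

```bash
python3 -m pendant '[-0.27,-0.9,0,0,0, -0.27,-0.9,0,0,0, -0.27,-0.9,0,0,0, -0.27,-0.9,0,0,0, -0.27,-0.9,0,0,0]'
python3 -m pendant '[-0.27,-0.9,0,0,0, -0.27,-0.9,0,0,0, -0.27,-0.9,0,0,0, -0.27,-0.9,0,0,0, -0.27,-0.9,0,0,0]'
python3 -m pendant '[-0.27,-0.9,0.6,0,0, -0.27,-0.9,0.6,0,0, -0.27,-0.9,0.6,0,0, -0.27,-0.9,0.6,0,0, -0.27,-0.9,0.6,0,0, -0.27,-0.9,0.6,0,0]'
python3 - <<'E'
from h import *
o=manip.get_obs();p=o['tool_pos'];print(o['time'],p)
for t in((.5032,-.1281),(.5811,-.0265)):
    d=np.array([*t,.04])-p;print('tool delta mm',(o['tcp_rot'].T@d*1000).round(1))
c=manip.read_camera('wrist');cv2.imwrite('pics/w1.png',c['frame'][:,:,::-1])
for k in blobs(c,'yellow'):
    r=cv2.minAreaRect(k);print(np.round(r[0]),np.round(r[1]),ray(c,*r[0],.040).round(4))
E
```

```text
time: 1.57
tool_pos: [0.4102, 0.1583, 0.2196]
tcp_rot: [[-0.989, 0.146, 0.0], [0.146, 0.989, 0.0], [-0.0, 0.0, -1.0]]
contact_force: [0.4, -0.0, 0.6]
opening: 0.0005
finger_force: 0.0
time: 1.98
tool_pos: [0.4313, 0.0196, 0.2197]
tcp_rot: [[-0.989, 0.145, 0.0], [0.145, 0.989, -0.0], [-0.0, -0.0, -1.0]]
contact_force: [-0.8, 0.4, -0.0]
opening: 0.0005
finger_force: 0.0
time: 2.48
tool_pos: [0.4515, -0.1177, 0.1281]
tcp_rot: [[-0.99, 0.143, -0.003], [0.143, 0.99, -0.001], [0.003, -0.002, -1.0]]
contact_force: [-0.3, 1.3, 0.3]
opening: 0.0001
finger_force: 0.0
2.4833 [ 0.45150451 -0.11769729  0.12812716]
tool delta mm [-52.9  -2.7  88. ]
tool delta mm [-115.4  109.    87.6]
[277. 286.] [24.  2.] [ 0.5011 -0.1254  0.04  ]
```

View pics/w1.png

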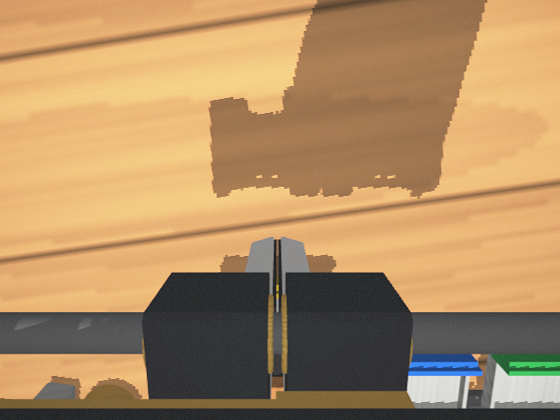

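The fingers hide the yellow tray in this wrist view, but its measured lip agrees to 3 mm with the top view and is centred ahead of the fingertip. Now I descend and push slowly.

```bash
python3 -m pendant '[0,-0.01,0.57,0,0, 0,-0.01,0.57,0,0, 0,-0.01,0.57,0,0, 0,-0.01,0.57,0,0]'
python3 -m pendant '[-0.1,0,0,0,0, -0.2,0,0,0,0, -0.23,0,0,0,0, -0.26,0,0,0,0, -0.29,0,0,0,0, -0.32,0,0,0,0, -0.35,0,0,0,0, -0.38,0,0,0,0, -0.41,0,0,0,0, -0.44,0,0,0,0, -0.47,0,0,0,0, -0.5,0,0,0,0, -0.53,0,0,0,0, -0.56,0,0,0,0, -0.58,0,0,0,0, -0.58,0,0,0,0]'
python3 - <<'E'
from h import *
c=manip.read_camera('top');cv2.imwrite('pics/t2.png',cv2.resize(c['frame'][60:260,200:440,::-1],(720,600)))
for n in('yellow','blue'):
  for k in blobs(c,n,8):
    r=cv2.minAreaRect(k);print(n,np.round(r[0]),np.round(r[1]),ray(c,*r[0],.040).round(4))
E
```

```text
time: 2.87
tool_pos: [0.4509, -0.117, 0.0435]
tcp_rot: [[-0.99, 0.139, -0.004], [0.139, 0.99, 0.0], [0.004, -0.0, -1.0]]
contact_force: [0.0, 0.5, 1.3]
opening: 0.0006
finger_force: 0.0
time: 4.2
tool_pos: [0.5387, -0.1307, 0.0439]
tcp_rot: [[-0.99, 0.141, 0.001], [0.141, 0.99, -0.0], [-0.001, -0.0, -1.0]]
contact_force: [-0.0, 0.8, -0.2]
opening: 0.0005
finger_force: 0.0
yellow [340. 159.] [26. 12.] [ 0.6862 -0.1582  0.04  ]
yellow [499. 157.] [59. 37.] [ 0.6808 -0.5847  0.04  ]
blue [288. 197.] [23.  4.] [ 0.583  -0.0133  0.04  ]
blue [297. 157.] [26. 18.] [ 0.6933 -0.0414  0.04  ]
blue [ 44. 128.] [8. 0.] [0.7908 0.6571 0.04  ]
blue [ 76. 127.] [8. 0.] [0.7916 0.5677 0.04  ]
blue [ 66. 127.] [7. 0.] [0.7922 0.5942 0.04  ]
blue [57. 87.] [64. 78.] [0.9063 0.6246 0.04  ]
```

View pics/t2.png

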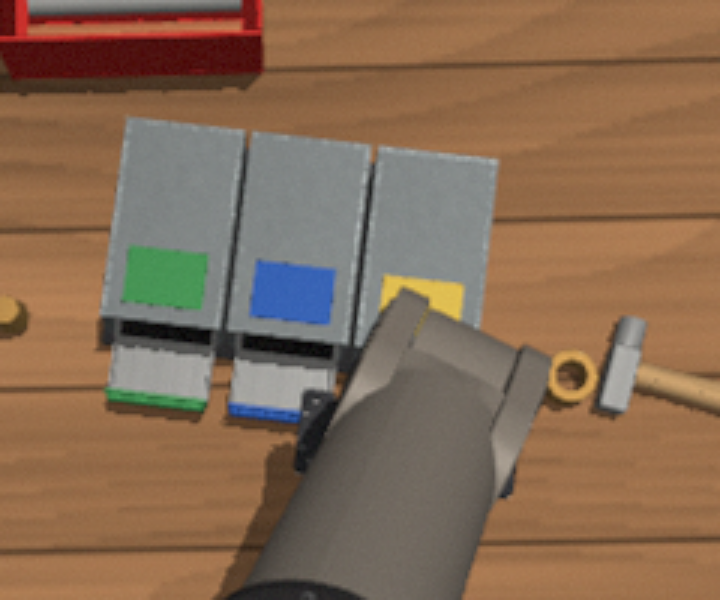

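The arm hides the tray, so I creep the last part by force.

```bash
python3 -m pendant '[-0.02,0,0,0,0, -0.04,0,0,0,0, -0.05,0,0,0,0, -0.06,0,0,0,0]' | sed -n '2p;4p'
python3 -m pendant '[-0.01,0,0,0,0, -0.02,0,0,0,0]'| sed -n '2p;4p'
python3 -m pendant '[-0.01,0,0,0,0, -0.02,0,0,0,0]'| sed -n '2p;4p'
```

```text
tool_pos: [0.5469, -0.132, 0.0439]
contact_force: [-3.5, -2.6, 0.5]
tool_pos: [0.5498, -0.1324, 0.044]
contact_force: [-3.1, -0.8, 0.2]
tool_pos: [0.5528, -0.1328, 0.044]
contact_force: [-3.5, -1.6, 0.3]
```

```bash
for i in 1; do python3 -m pendant '[-0.01,0,0,0,0, -0.02,0,0,0,0]'| sed -n '2p;4p'
python3 -m pendant '[-0.01,0,0,0,0, -0.02,0,0,0,0]'| sed -n '2p;4p'
python3 -m pendant '[-0.01,0,0,0,0, -0.02,0,0,0,0]'| sed -n '2p;4p'; done
```

```text
tool_pos: [0.554, -0.1328, 0.0437]
contact_force: [-19.3, 2.7, 14.1]
tool_pos: [0.5542, -0.1328, 0.0432]
contact_force: [-33.7, 5.2, 23.7]
tool_pos: [0.5543, -0.1328, 0.0427]
contact_force: [-48.0, 8.2, 35.8]
```

Tray stopped at x=0.554 and force rose: it is home. I back off, lift, and take a look.

```bash
python3 -m pendant '[0.05,0,0,0,0, 0.25,0,0,0,0, 0.3,0,0,0,0, 0.3,0,-0.3,0,0, 0.3,0,-0.5,0,0, 0.3,0.3,-0.7,0,0, 0.3,0.6,-0.8,0,0, 0.3,0.95,-0.9,0,0, 0.3,0.95,-0.9,0,0, 0.3,0.95,-0.9,0,0]'
python3 -m pendant '[0.2,0.95,0,0,0, 0.2,0.95,0,0,0, 0.2,0.95,0,0,0, 0.2,0.95,0,0,0, 0.2,0.95,0,0,0, 0.2,0.95,0,0,0]'
python3 - <<'E'
from h import *
o=manip.get_obs();p=o['tool_pos']
d=np.array([.6064,-.030,.041])-p;print('to hook, share',(o['tcp_rot'].T@d/.15).round(3))
c=manip.read_camera('top');cv2.imwrite('pics/t3.png',cv2.resize(c['frame'][60:260,200:440,::-1],(720,600)))
for n in HUE:
  for k in blobs(c,n,8):
    r=cv2.minAreaRect(k)
    if 220<r[0][0]<380 and 90<r[0][1]<240: print(n,np.round(r[0],1),np.round(r[1]),ray(c,*r[0],.040).round(4))
E
```

```text
time: 6.25
tool_pos: [0.5393, 0.0206, 0.181]
tcp_rot: [[-0.991, 0.133, 0.004], [0.133, 0.991, 0.003], [-0.003, 0.003, -1.0]]
contact_force: [1.0, 1.0, 0.6]
opening: 0.0002
finger_force: 0.0
time: 6.75
tool_pos: [0.5276, 0.1604, 0.1791]
tcp_rot: [[-0.99, 0.138, 0.0], [0.138, 0.99, 0.0], [-0.0, 0.0, -1.0]]
contact_force: [0.8, -0.6, -0.6]
opening: 0.0003
finger_force: 0.0
to hook, share [-0.695 -1.185  0.92 ]
green [251.9 193.3] [32.  3.] [0.5964 0.0828 0.04  ]
green [254.6 152.2] [26. 17.] [0.7095 0.0742 0.04  ]
blue [292.4 198. ] [33.  4.] [ 0.5813 -0.0265  0.04  ]
blue [297.1 157.1] [26. 18.] [ 0.6933 -0.0414  0.04  ]
yellow [333.4 202.9] [33.  4.] [ 0.5658 -0.1364  0.04  ]
yellow [339.7 162.2] [26. 19.] [ 0.6766 -0.1567  0.04  ]
```

View pics/t3.png

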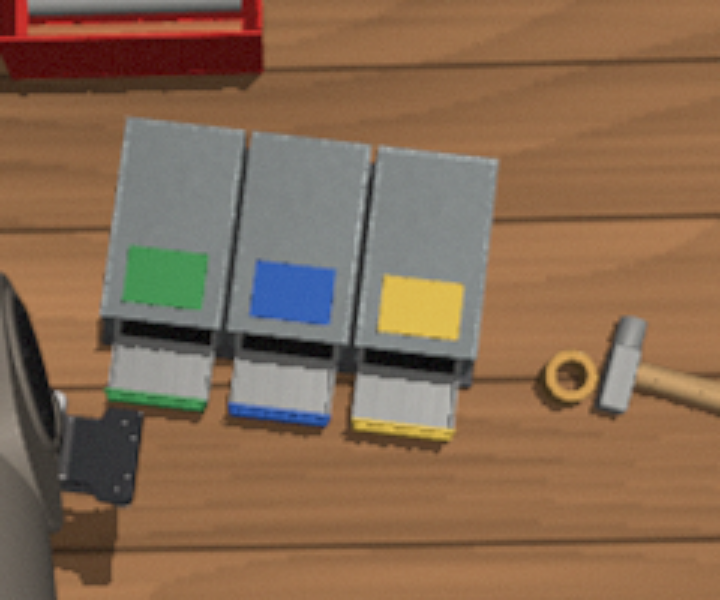

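Yellow lip is now at (333,203) in the top image, in line with the other two trays (within 1 mm of the predicted home spot). Next I go above the gap behind the blue lip.

```bash
python3 -m pendant '[-0.695,-1,0,0,0, -0.695,-1,0,0,0, -0.695,-1,0,0,0, -0.695,-1,0,0,0, -0.695,-1,0,0,0, -0.695,-1,0,0,0, -0.695,-1,0,0,0]' | sed -n '2,4p'
python3 -m pendant '[0,-0.185,0.35,0,0, 0,-0.185,0.35,0,0, 0,-0.185,0.35,0,0, 0,-0.185,0.35,0,0, 0,-0.185,0.35,0,0]'|sed -n '2,4p'
python3 - <<'E'
from h import *
o=manip.get_obs();p=o['tool_pos']
d=np.array([.6064,-.030,.041])-p;print('to hook, share',(o['tcp_rot'].T@d/.15).round(3))
c=manip.read_camera('wrist');cv2.imwrite('pics/w3.png',c['frame'][:,:,::-1])
for k in blobs(c,'blue',8):
    r=cv2.minAreaRect(k);print(np.round(r[0],1),np.round(r[1]),ray(c,*r[0],.040).round(4))
E
```

```text
tool_pos: [0.6096, -0.0072, 0.179]
tcp_rot: [[-0.989, 0.145, 0.0], [0.145, 0.989, -0.001], [-0.0, -0.001, -1.0]]
contact_force: [0.7, 0.6, 0.5]
tool_pos: [0.6064, -0.0308, 0.1277]
tcp_rot: [[-0.99, 0.14, 0.001], [0.14, 0.99, 0.001], [-0.001, 0.001, -1.0]]
contact_force: [0.3, -0.5, -0.7]
to hook, share [0.001 0.005 0.578]
[277. 374.] [40. 12.] [ 0.7278 -0.0483  0.04  ]
[276.  181.5] [ 17. 136.] [ 0.581  -0.0283  0.04  ]
```

View pics/w3.png

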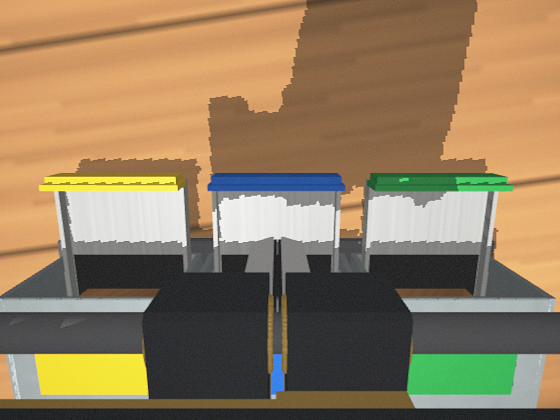

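The blue lip is at (276,181) and the fingertips at (277,240), centred over its bare floor and clear of the housing. I descend and draw.

```bash
python3 -m pendant '[0,0,0.2,0,0, 0,0,0.4,0,0, 0,0,0.5,0,0, 0,0,0.57,0,0, 0,0,0.57,0,0]'|sed -n '2p;4p'
python3 -m pendant '[0.02,0,0,0,0, 0.03,0,0,0,0, 0.04,0,0,0,0, 0.05,0,0,0,0, 0.06,0,0,0,0, 0.07,0,0,0,0, 0.08,0,0,0,0, 0.09,0,0,0,0, 0.1,0,0,0,0, 0.11,0,0,0,0, 0.12,0,0,0,0, 0.135,0,0,0,0, 0.15,0,0,0,0, 0.17,0,0,0,0, 0.19,0,0,0,0, 0.21,0,0,0,0, 0.23,0,0,0,0, 0.25,0,0,0,0, 0.27,0,0,0,0, 0.29,0,0,0,0]'|sed -n '1,2p;4p'
```

```text
tool_pos: [0.6054, -0.031, 0.0401]
contact_force: [-1.1, 0.7, 0.6]
time: 9.93
tool_pos: [0.5623, -0.0257, 0.0409]
contact_force: [2.6, -0.3, 1.4]
```

```bash
python3 -m pendant '[0.015,0,0,0,0, 0.035,0,0,0,0, 0.055,0,0,0,0, 0.08,0,0,0,0, 0.105,0,0,0,0, 0.13,0,0,0,0, 0.155,0,0,0,0, 0.18,0,0,0,0, 0.205,0,0,0,0, 0.23,0,0,0,0, 0.255,0,0,0,0, 0.28,0,0,0,0, 0.3,0,0,0,0, 0.32,0,0,0,0, 0.335,0,0,0,0, 0.35,0,0,0,0, 0.36,0,0,0,0, 0.37,0,0,0,0, 0.38,0,0,0,0, 0.39,0,0,0,0]'|sed -n '1,2p;4p'
python3 -m pendant '[0.01,0,0,0,0, 0.02,0,0,0,0, 0.03,0,0,0,0]'|sed -n '2p;4p'
python3 -m pendant '[0.01,0,0,0,0, 0.02,0,0,0,0]'|sed -n '2p;4p'
```

```text
time: 11.6
tool_pos: [0.5046, -0.0175, 0.041]
contact_force: [2.9, -1.4, -0.4]
tool_pos: [0.5001, -0.0169, 0.0409]
contact_force: [3.0, -1.9, -1.6]
tool_pos: [0.4974, -0.0164, 0.041]
contact_force: [13.3, -2.7, -6.8]
```

```bash
python3 -m pendant '[0.007,0,0,0,0, 0.013,0,0,0,0]'|sed -n '2p;4p'
python3 -m pendant '[0.007,0,0,0,0, 0.013,0,0,0,0]'|sed -n '2p;4p'
```

```text
tool_pos: [0.4974, -0.0163, 0.0414]
contact_force: [15.6, -3.5, -11.5]
tool_pos: [0.4972, -0.0162, 0.0418]
contact_force: [23.6, -3.9, -17.2]
```

At the stop. I back off the lip, lift and retreat towards the robot side for a look.

```bash
python3 -m pendant '[-0.03,0,0,0,0, -0.06,0,0,0,0, -0.09,0,0,0,0, -0.09,0,0,0,0, -0.09,0,-0.1,0,0, -0.09,0,-0.3,0,0, -0.09,0,-0.5,0,0, -0.09,0,-0.7,0,0, -0.09,0,-0.9,0,0, -0.09,0,-1,0,0, -0.09,0,-1,0,0]'
python3 -m pendant '[0,1,0,0,0, 0,1,0,0,0, 0,1,0,0,0, 0,1,0,0,0, 0,1,0,0,0, 0,1,0,0,0]'|sed -n '2p'
python3 -m pendant '[0,1,0,0,0, 0,1,0,0,0, 0,1,0,0,0, 0,1,0,0,0, 0,1,0,0,0, 0,1,0,0,0, 0,1,0,0,0, 0,1,0,0,0]'|sed -n '1,2p'
python3 - <<'E'
from h import *
c=manip.read_camera('top');a=cv2.resize(c['frame'][80:260,220:380,::-1],(400,450))
s=manip.read_camera('scene');b=cv2.resize(s['frame'][180:330,200:400,::-1],(400,300))
b=cv2.copyMakeBorder(b,0,150,0,0,cv2.BORDER_CONSTANT);cv2.imwrite('pics/t4.png',np.hstack([a,b]))
for n in HUE:
  for k in blobs(c,n,8):
    r=cv2.minAreaRect(k)
    if 220<r[0][0]<380 and 90<r[0][1]<260: print(n,np.round(r[0],1),np.round(r[1]),ray(c,*r[0],.040).round(4))
E
```

```text
time: 13.27
tool_pos: [0.508, -0.0176, 0.194]
tcp_rot: [[-0.99, 0.141, 0.004], [0.141, 0.99, 0.002], [-0.004, 0.002, -1.0]]
contact_force: [0.7, -0.5, -0.2]
opening: 0.0004
finger_force: 0.0
tool_pos: [0.5272, 0.132, 0.1898]
time: 14.43
tool_pos: [0.5492, 0.277, 0.1909]
green [251.8 193.4] [32.  3.] [0.5963 0.0829 0.04  ]
green [254.6 152.2] [26. 17.] [0.7094 0.074  0.04  ]
blue [287.9 234.8] [32.  3.] [ 0.4824 -0.0126  0.04  ]
blue [297.1 157.1] [26. 18.] [ 0.6933 -0.0414  0.04  ]
yellow [333.4 202.9] [33.  4.] [ 0.5658 -0.1364  0.04  ]
yellow [339.8 162.2] [26. 19.] [ 0.6766 -0.1568  0.04  ]
```

View pics/t4.png

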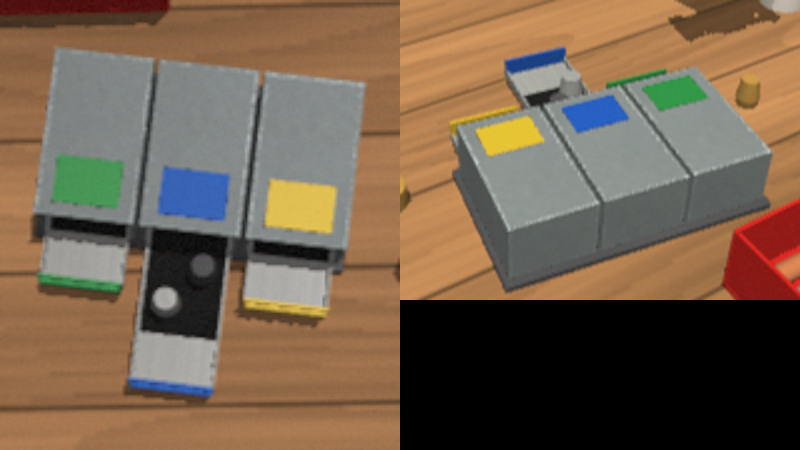

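The picture shows the blue tray out 99.9 mm with its lip at top-view pixel (288,235). Both collets stand upright on it, at crop pixels (165,300) and (203,265). Yellow and green are shut, and the arm is clear.

```bash
python3 -c "
from rig import manip
print(manip.sign_off())"
```

```text
the job is handed in; nothing more can be done
None
```

I pushed the yellow tray fully home, then drew the blue tray out to its stop (about 100 mm measured) with both collets still standing and the green tray shut, and handed the job in at about 14.5 s.

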